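Set up sloping supports for a weld frame

TASK

A bent-rod frame is going to be tacked at a slope, so set up its supports: stand the four steel posts upright on the four round seats of the fixture bar, each centred on its own seat (to about 8 mm), in order of height, with the shortest on the seat next to the end-stop block and the tallest at the far end. Do not knock any post over on the way.

Things in the scene. Friction and masses are not known exactly. Their poses are not given: they have to be found in the camera images.
- post_35: Loose turned support post of bright bare steel: a plain upright cylinder, 40 mm in diameter and 35 mm tall, with two hairline grooves and a dark 16 mm bore in its top; up to 0.8 kg. Starts standing upright on the bench top (z = 0). Origin: centre of its underside; z runs up its axis.
- post_55: Loose turned support post of bright bare steel: a plain upright cylinder, 40 mm in diameter and 55 mm tall, with two hairline grooves and a dark 16 mm bore in its top; up to 0.8 kg. Starts standing upright on the bench top (z = 0). Origin: centre of its underside; z runs up its axis.
- post_75: Loose turned support post of bright bare steel: a plain upright cylinder, 40 mm in diameter and 75 mm tall, with two hairline grooves and a dark 16 mm bore in its top; up to 0.8 kg. Starts standing upright on the bench top (z = 0). Origin: centre of its underside; z runs up its axis.
- post_95: Loose turned support post of bright bare steel: a plain upright cylinder, 40 mm in diameter and 95 mm tall, with two hairline grooves and a dark 16 mm bore in its top; up to 0.8 kg. Starts standing upright on the bench top (z = 0). Origin: centre of its underside; z runs up its axis.
- seat_a: One of four alike round dark-steel seats fixed in a row on the aluminium bar: flat disc, 60 mm across, 4 mm thick, no rim, a tiny bright dot at its centre. Its letter says nothing of its place in the row. Seats are 70 to 90 mm apart. Origin: centre of its underside, 10 mm above the bench; the face a post stands on is 4 mm above the origin (14 mm above the bench).
- seat_b: One of four alike round dark-steel seats fixed in a row on the aluminium bar: flat disc, 60 mm across, 4 mm thick, no rim, a tiny bright dot at its centre. Its letter says nothing of its place in the row. Seats are 70 to 90 mm apart. Origin: centre of its underside, 10 mm above the bench; the face a post stands on is 4 mm above the origin (14 mm above the bench).
- seat_c: One of four alike round dark-steel seats fixed in a row on the aluminium bar: flat disc, 60 mm across, 4 mm thick, no rim, a tiny bright dot at its centre. Its letter says nothing of its place in the row. Seats are 70 to 90 mm apart. Origin: centre of its underside, 10 mm above the bench; the face a post stands on is 4 mm above the origin (14 mm above the bench).
- seat_d: One of four alike round dark-steel seats fixed in a row on the aluminium bar: flat disc, 60 mm across, 4 mm thick, no rim, a tiny bright dot at its centre. Its letter says nothing of its place in the row. Seats are 70 to 90 mm apart. Origin: centre of its underside, 10 mm above the bench; the face a post stands on is 4 mm above the origin (14 mm above the bench).
- stop: End stop, a plain steel block fixed on the bar at one end of the row (either end): 64 mm across the bar, 26 mm along it, 40 mm tall, with two 6 mm bolt heads on it. Its centre is about 67 mm from that of the nearest seat. Origin: centre of its underside, 10 mm above the bench. (The bar's other end carries a low brass stud, 28 mm across and 19 mm tall.)
- bar: Aluminium fixture bar fixed flat on the bench, 80 x 430 x 10 mm. Origin: centre of its underside. y runs along its length (the line of the row), x across it, z up; the four seats lie along its middle line, symmetric about its centre to within 5 mm.

How it is judged (in metres and radians):
At the end, for the whole second after the job is handed in: All four posts stand upright (within 0.06 rad) and still, let go, with their undersides on the seats (11 to 17 mm above the bench), each within 10 mm of the centre of its own seat; counted from the end stop the heights are 35, 55, 75, 95 mm ((horizontal distance between post_35 and seat_a below 0.01 m or horizontal distance between post_35 and seat_b below 0.01 m or horizontal distance between post_35 and seat_c below 0.01 m or horizontal distance between post_35 and seat_d below 0.01 m) and horizontal distance between post_35 and stop between 0.035 and 0.099 m and height (world z) of post_35 between 0.011 and 0.017 m and angle between each of post_35, post_55, post_75, post_95's own z axis and vertical below 0.06 rad and linear speed of each of post_35, post_55, post_75, post_95 below 0.01 m/s and angular speed of each of post_35, post_55, post_75, post_95 below 0.1 rad/s and (horizontal distance between post_55 and seat_a below 0.01 m or horizontal distance between post_55 and seat_b below 0.01 m or horizontal distance between post_55 and seat_c below 0.01 m or horizontal distance between post_55 and seat_d below 0.01 m) and horizontal distance between post_55 and stop between 0.115 and 0.179 m and height (world z) of post_55 between 0.011 and 0.017 m and (horizontal distance between post_75 and seat_a below 0.01 m or horizontal distance between post_75 and seat_b below 0.01 m or horizontal distance between post_75 and seat_c below 0.01 m or horizontal distance between post_75 and seat_d below 0.01 m) and horizontal distance between post_75 and stop between 0.195 and 0.259 m and height (world z) of post_75 between 0.011 and 0.017 m and (horizontal distance between post_95 and seat_a below 0.01 m or horizontal distance between post_95 and seat_b below 0.01 m or horizontal distance between post_95 and seat_c below 0.01 m or horizontal distance between post_95 and seat_d below 0.01 m) and horizontal distance between post_95 and stop between 0.275 and 0.339 m and height (world z) of post_95 between 0.011 and 0.017 m); the robot touches nothing.
It fails at once if the 35 mm post is knocked over (leans more than 0.6 rad) (angle between post_35's own z axis and vertical above 0.6 rad).
It fails at once if the 55 mm post is knocked over (leans more than 0.6 rad) (angle between post_55's own z axis and vertical above 0.6 rad).
It fails at once if the 75 mm post is knocked over (leans more than 0.6 rad) (angle between post_75's own z axis and vertical above 0.6 rad).
It fails at once if the 95 mm post is knocked over (leans more than 0.6 rad) (angle between post_95's own z axis and vertical above 0.6 rad).
It also fails if it takes over 106 s, if anything falls off the work surface, if the arm or the gripper's body presses on something with over 40 N, if the wrist force passes 120 N, or if a joint passes its speed limit or range.

ROBOT

A 6-joint arm with a two-finger parallel gripper is mounted at the origin on the work surface. World frame = base frame: x ahead of the robot, y to its left, z up, the work surface at z = 0. Lengths are in mm, angles in rad, forces in N, time in s.
With the tool pointing down it reaches from about 275 to 825 mm from the base axis. Payload 4.9 kg.
Tool frame: the origin (TCP) lies at the very end of the fingers, on their centre line; the grasp point (between the pads) lies 19 mm behind it; z points along the fingers, y is the line along which they close (so a half turn about z gives the same grasp; the last joint's range is limited). The gripper opens to 85 mm and grips with 20 to 120 N. Pads are 22 mm wide; open, the fingers measure 114 mm over their backs; the gripper's body (76 mm by 85 mm) begins 54 mm behind the grasp point. The pads swing forward as they close: fully open they stand 13 mm farther back than shut.
Start: joints at [1.186, 0.326, -0.193, 1.052, 0, 1.437], TCP at [136.492, 532.812, 231.281] pointing down, gripper open.
Joint ranges: [-2.65, 2.65], [-0.97, 1.79], [-1.3, 1.35], [-1.93, 2.1], [-1.47, 1.37], [-3.14, 3.14]. Speed limits (rad/s): [2.57, 2.57, 3.14, 3.14, 3.14, 3.14].

INTERFACE

Orientations are given as [roll, pitch, yaw] about the fixed x, y, z axes, in that order (R = Rz(yaw) Ry(pitch) Rx(roll)).
In Python, from bench import bot, solve_ik, imaging gives the robot as it stands. Calls block until the motion is done:
- bot.move_ptp(position, orientation): joint-space move of the TCP to a pose.
- bot.movel(position, rot=None, max_speed=150, threshold=None): straight line of the TCP; rot=None keeps the orientation; max_speed is the mean speed in mm/s. With threshold (N) it stops when the force on the tool has changed by that much, and returns True; else False.
- bot.move_j(angles): joint-space move.
- bot.grip(opening, effort=None): opening from 0.0 (shut) to 1.0 (fully open); effort is the grip in N (None keeps the last); returns when the fingers have stopped.
- bot.dwell(seconds).
- solve_ik(position, orientation): joint angles nearest the present ones, or None.
- bot.get_state(): the state.
- imaging.capture(name): name is "side" or "top" or "wrist"; returns the picture (420x560x3 uint8, blue, green, red); there is no depth.
- imaging.camera_model(name): a dict with "K" (3x3 intrinsics, pixels), "position" and "rotation" of the camera in the world. Camera axes: x right, y up, looking along -z (the intrinsics and any distortion apply to the point x, -y, -z); pixel columns grow to the right and rows downward; lengths in mm; the calibration is good to about 2 mm. A picture is of the moment at which its call begins: read the wrist's pose just before it. camera_model takes no time and is no camera call; for the wrist camera it gives the pose at the moment of the call.
A pose or a line that the arm cannot do raises bot.IKError and nothing moves.
- bot.sign_off(): hands the job in; it is judged then, once.
The state is a dict: "t": time; "qpos": joint angles; "joint_velocities": joint speeds; "effort": joint torques, N m; "tcp_pos": TCP position; "orientation": TCP orientation; "contact_force": force on the tool from outside, world axes, zero at the start; "wrist_torque": the same for the moment, N m; "opening": opening from 0.0 (shut) to 1.0 (fully open); "gripper_force": force on a finger pad.
Only numpy, scipy, OpenCV 4.12 (cv2) and the standard library are available. Lean on these libraries where they do the work, as an engineer would, in place of code of your own. Each camera call takes 0.05 s, during which the arm holds its last target. There are 200 camera calls.

## Working session

There is one attempt and no reset: what is moved stays moved. The work goes in short steps, each a Python script; the robot and the scene stay as the last script left them, time stands still between calls to the robot, and variables do not carry over. Pictures are saved under pics/ and viewed, at most 14 in all, crops included, and the job is handed in when it is done.

```bash
mkdir -p pics; ls; python3 - <<'E'
from bench import bot, imaging
import cv2
for n in("top","side"):
    im=imaging.capture(n); cv2.imwrite(f"pics/{n}0.png",im)
    m=imaging.camera_model(n); print(n,m)
E
```

```text
pics
top {'K': array([[398.3095482 ,   0.        , 279.86868414],
       [  0.        , 398.3095482 , 207.69459416],
       [  0.        ,   0.        ,   1.        ]]), 'position': array([515.95051697, -11.75461425, 908.84720954]), 'rotation': array([ 0.04574317, -0.00466312, -1.54940909])}
side {'K': array([[403.03270972,   0.        , 282.94882826],
       [  0.        , 403.03270972, 211.94061422],
       [  0.        ,   0.        ,   1.        ]]), 'position': array([427.66983507, 658.76007467, 458.92061435]), 'rotation': array([ 1.00710213, -0.01617604, -2.91220794])}
```

View pics/top0.png

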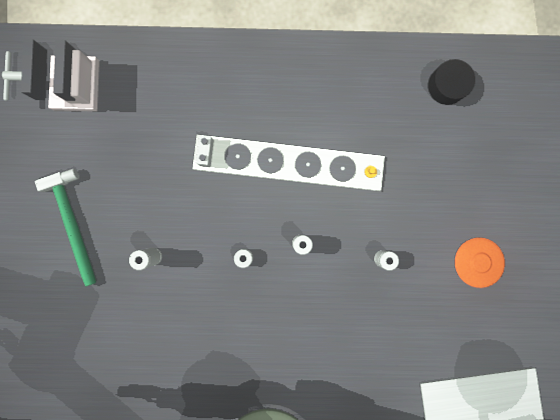

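View pics/side0.png

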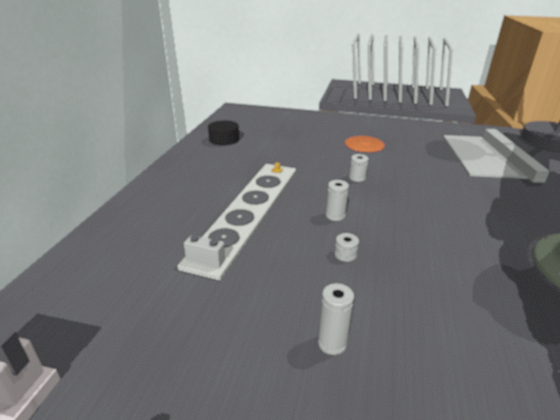

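The top view shows the stop at about (203,150). Seats are near cols 237, 270, 308 and 343, and the posts are 95 (139,260), 35 (243,258), 75 (302,245) and 55 (389,261). The side view confirms the heights. Next I'll enlarge these areas.

```bash
cat > h.py <<'E'
import numpy as np, cv2
from scipy.spatial.transform import Rotation as R
from bench import bot, solve_ik, imaging
def unproject(m,uv,z):
    d=np.linalg.inv(m["K"])@[uv[0],uv[1],1]
    d=R.from_euler("xyz",m["rotation"]).as_matrix()@(d*[1,-1,-1])
    p=np.array(m["position"]); return p+d*(z-p[2])/d[2]
E
python3 - <<'E'
import cv2,numpy as np
im=cv2.imread("pics/top0.png")
a=cv2.resize(im[130:195,190:390],(800,260),interpolation=cv2.INTER_CUBIC)
ps=[cv2.resize(im[v-20:v+20,u-20:u+20],(200,200),interpolation=cv2.INTER_CUBIC) for u,v in((243,258),(389,261),(302,245),(139,260))]
cv2.imwrite("pics/crop.png",np.vstack([a,np.hstack(ps)]))
E
```

```text
(no output)
```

View pics/crop.png

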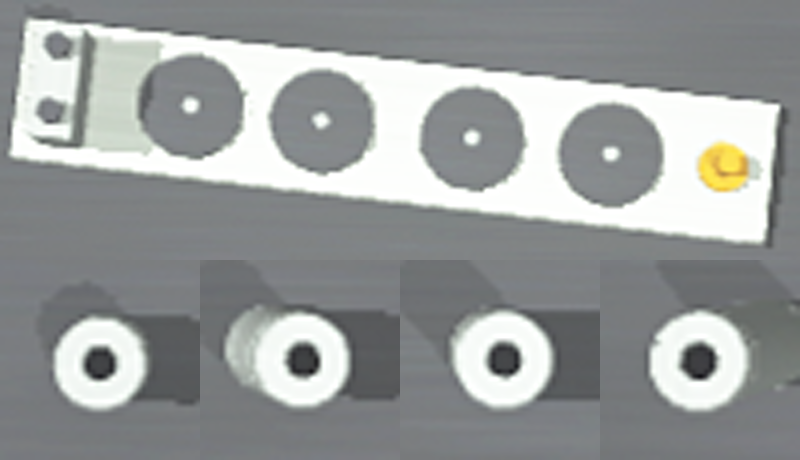

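Crop: seat dots are at (190,104), (321,120), (472,137) and (611,153). Post-top centres are 35 (100,362), 55 (303,360), 75 (503,359) and 95 (699,361).

```bash
python3 - <<'E'
from h import *
m=imaging.camera_model("top")
S=[]
for x,y in((190,104),(321,120),(472,137),(611,153)):
    S.append(unproject(m,((x+.5)/4-.5+190,(y+.5)/4-.5+130),14)[:2])
P=[]
for (x,y),(u,v),h in zip(((100,102),(103,100),(103.5,99),(99,101)),((243,258),(389,261),(302,245),(139,260)),(35,55,75,95)):
    P.append(unproject(m,((x+.5)/5-.5+u-20,(y+.5)/5-.5+v-20),h)[:2])
S=np.array(S);P=np.array(P)
print(S.round(1),np.linalg.norm(np.diff(S,axis=0),axis=1));print(P.round(1))
d=S[3]-S[0];print("row angle",np.arctan2(d[1],d[0]))
s=unproject(m,(203,150),50)[:2];print("stop",s,np.linalg.norm(s-S[0]))
np.savez("pos.npz",S=S,P=P)
print(imaging.camera_model("wrist"),bot.get_state())
E
```

```text
[[ 672.8   84.1]
 [ 665.3    9.9]
 [ 657.5  -75.7]
 [ 650.2 -154.4]] [74.61358819 85.8978198  79.08561787]
[[ 444.4   64. ]
 [ 447.1 -250.8]
 [ 478.5  -63.3]
 [ 441.2  270.1]]
row angle -1.6652631680148904
stop [677.09157158 154.6045204 ] 70.6291315103039
{'K': array([[351.90726076,   0.        , 281.06586845],
       [  0.        , 351.90726076, 214.84267304],
       [  0.        ,   0.        ,   1.        ]]), 'position': array([ 64.1541205 , 551.22389319, 373.51219839]), 'rotation': array([-0.29842604,  0.00209422,  1.32003431])} {'t': 0.1, 'qpos': array([ 1.18579261e+00,  3.26887559e-01, -1.93476715e-01,  1.05198185e+00,
        2.86171561e-05,  1.43661146e+00]), 'joint_velocities': array([-0.00035055, -0.00114116,  0.00123754, -0.0016644 ,  0.00126413,
       -0.00158701]), 'effort': array([-4.44371562e-04, -4.44239759e+01,  2.63038212e+01,  7.84140313e-03,
       -1.72058481e-04,  2.91570693e-06]), 'tcp_pos': array([136.28780164, 532.32092499, 230.57315605]), 'orientation': array([-3.14006061e+00, -2.35696289e-04,  2.89077360e+00]), 'contact_force': array([ 0.18764863, -0.31138786,  0.21595587]), 'wrist_torque': array([-0.02169826, -0.02733112, -0.04964095]), 'gripper_force': 0.0, 'opening': 0.9998975559266612}
```

```bash
python3 - <<'E'
from h import *
z=np.load("pos.npz");S,P=z["S"],z["P"]
for a in(-.0945+np.pi/2,-.0945-np.pi/2):
    for p in(*P,*S):
        for h in (20,210):
            q=solve_ik([*p,h],[np.pi,0,a]); print(round(a,2),h,None if q is None else np.round(q,2))
a=-.0945+np.pi/2
ok=solve_ik([*P[0],210],[np.pi,0,a]) is not None
if not ok: a-=np.pi
t=bot.get_state()["t"]
bot.move_ptp([*P[0],210],[np.pi,0,a]); s=bot.get_state();print(s["t"]-t,s["tcp_pos"])
m=imaging.camera_model("wrist");im=imaging.capture("wrist");cv2.imwrite("pics/w0.png",im)
np.savez("w0.npz",**m);print(m)
E
```

```text
1.48 20 [-0.02  0.42 -0.71  0.44  0.    1.64]
1.48 210 [-0.02  0.16 -0.47  0.94  0.    1.64]
1.48 20 [-0.66  0.51 -0.55  0.52  0.    1.01]
1.48 210 [-0.66  0.27 -0.32  0.97  0.    1.01]
1.48 20 [-0.28  0.47 -0.62  0.48  0.    1.38]
1.48 210 [-0.28  0.22 -0.4   0.96  0.    1.38]
1.48 20 [ 0.41  0.51 -0.53  0.53  0.    2.07]
1.48 210 [ 0.41  0.28 -0.31  0.98  0.    2.07]
1.48 20 [ 0.02  0.74 -0.06  0.76  0.    1.68]
1.48 210 [0.02 0.58 0.16 1.15 0.   1.68]
1.48 20 [-0.1   0.72 -0.1   0.74  0.    1.57]
1.48 210 [-0.1   0.56  0.11  1.13  0.    1.57]
1.48 20 [-0.23  0.72 -0.11  0.74  0.    1.44]
1.48 210 [-0.23  0.55  0.1   1.12  0.    1.44]
1.48 20 [-0.34  0.73 -0.09  0.75  0.    1.32]
1.48 210 [-0.34  0.56  0.12  1.13  0.    1.32]
-1.67 20 [-0.02  0.42 -0.71  0.44  0.   -1.5 ]
-1.67 210 [-0.02  0.16 -0.47  0.94  0.   -1.5 ]
-1.67 20 [-0.66  0.51 -0.55  0.52  0.   -2.13]
-1.67 210 [-0.66  0.27 -0.32  0.97  0.   -2.13]
-1.67 20 [-0.28  0.47 -0.62  0.48  0.   -1.76]
-1.67 210 [-0.28  0.22 -0.4   0.96  0.   -1.76]
-1.67 20 [ 0.41  0.51 -0.53  0.53  0.   -1.07]
-1.67 210 [ 0.41  0.28 -0.31  0.98  0.   -1.07]
-1.67 20 [ 0.02  0.74 -0.06  0.76  0.   -1.46]
-1.67 210 [ 0.02  0.58  0.16  1.15  0.   -1.46]
-1.67 20 [-0.1   0.72 -0.1   0.74  0.   -1.57]
-1.67 210 [-0.1   0.56  0.11  1.13  0.   -1.57]
-1.67 20 [-0.23  0.72 -0.11  0.74  0.   -1.7 ]
-1.67 210 [-0.23  0.55  0.1   1.12  0.   -1.7 ]
-1.67 20 [-0.34  0.73 -0.09  0.75  0.   -1.82]
-1.67 210 [-0.34  0.56  0.12  1.13  0.   -1.82]
2.025 [444.38183193  64.63527027 210.04775323]
{'K': array([[351.90726076,   0.        , 281.06586845],
       [  0.        , 351.90726076, 214.84267304],
       [  0.        ,   0.        ,   1.        ]]), 'position': array([451.52207541, 139.18425304, 352.98843979]), 'rotation': array([-0.29785534, -0.00126235, -0.09315718])}
```

View pics/w0.png

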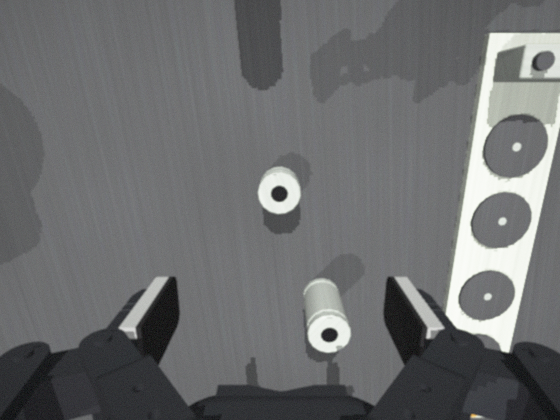

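The wrist view shows the 35 post bore at (279,193) and the 75 post bore at (328,335). Seat dots are at (516,147), (502,221) and (487,297). I'll compare these with the top-camera positions.

```bash
python3 - <<'E'
from h import *
m=dict(np.load("w0.npz"))
for uv,h in (((279,193),35),((328,335),75),((516,147),14),((502,221),14),((487,297),14)): print(unproject(m,uv,h).round(1))
E
```

```text
[442.9  63.2  35. ]
[476.3 -65.4  75. ]
[671.3  81.9  14. ]
[664.7   8.1  14. ]
[656.3 -78.3  14. ]
```

```bash
cat >> h.py <<'E'
A=-.0945+np.pi/2; O=[np.pi,0,A]; OFF=np.array([-.8,-1.])
TZ={0:7,1:16,2:26,3:38}
def pickplace(i):
    z=np.load("pos.npz"); p=z["P"][i]+OFF; s=z["S"][i]+OFF; tz=TZ[i]; up=tz+130
    bot.move_ptp([*p,up],O)
    bot.grip(1.0)
    bot.movel([*p,tz+15],max_speed=120)
    hit=bot.movel([*p,tz],max_speed=40,threshold=15)
    bot.grip(0,60); st=bot.get_state(); print(i,"hit",hit,"open",st["opening"],"gf",st["gripper_force"])
    bot.movel([*p,up],max_speed=120)
    st=bot.get_state(); print("lifted",st["opening"],st["contact_force"].round(1))
    bot.movel([*s,up],max_speed=180)
    bot.movel([*s,tz+14+8],max_speed=120); bot.dwell(.3)
    hit=bot.movel([*s,tz+14-2],max_speed=15,threshold=6)
    st=bot.get_state(); print("place",hit,st["tcp_pos"].round(1),st["contact_force"].round(1))
    bot.grip(.85); bot.movel([*s,up],max_speed=120); print("t",bot.get_state()["t"])
E
python3 - <<'E'
from h import *
pickplace(0)
m=imaging.camera_model("top")
ims=[cv2.resize(imaging.capture(n)[100:300,120:420],(600,400)) if n=="top" else imaging.capture(n) for n in("top","wrist")]
cv2.imwrite("pics/p0.png",ims[0]);cv2.imwrite("pics/p0w.png",ims[1])
E
```

```text
0 hit False open 0.4509751480073239 gf 59.80039715766907
lifted 0.4450920050194126 [ 0.5  0.  -2. ]
place True [671.9  83.1  21.5] [-0.4 -0.1  4.5]
t 10.9917
```

View pics/p0w.png

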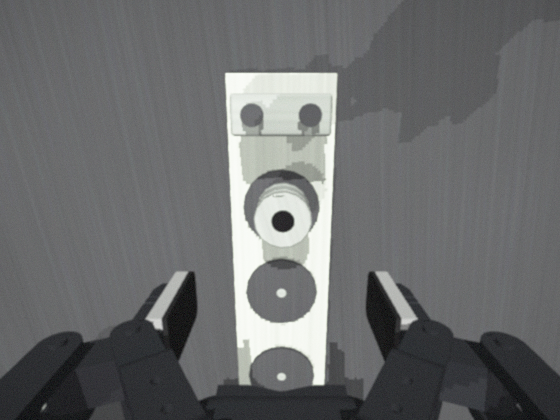

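The 35 post stands centred on the seat next to the stop: bore at (283,221), disc around (281,207). Now the other three, with a check that each lift and placement succeeded before going on.

```bash
python3 - <<'E'
from h import *
for i in(1,2,3): 
    pickplace(i)
    if not -0.1<bot.get_state()["tcp_pos"][2]-TZ[i]-130<5: pass
bot.movel([560,-100,260],max_speed=200)
m=imaging.camera_model("wrist");im=imaging.capture("wrist")
np.savez("w1.npz",**m);cv2.imwrite("pics/w1.png",im)
z=np.load("pos.npz");q=(z["S"][1]+z["S"][2])/2
bot.move_ptp([300,250,350],O)
t=imaging.capture("top");cv2.imwrite("pics/t1.png",cv2.resize(t[120:200,190:390],(800,320),interpolation=cv2.INTER_CUBIC))
cv2.imwrite("pics/s1.png",cv2.resize(imaging.capture("side")[100:300,150:350],(600,600),interpolation=cv2.INTER_CUBIC))
E
```

```text
1 hit False open 0.45704832235989035 gf 60.1468688249588
lifted 0.4574334961610453 [-0.7 -1.  -3.3]
place True [664.4   8.9  30.4] [-0.1  0.4  5.3]
t 21.7083
2 hit False open 0.45841252087140794 gf 60.10470986366272
lifted 0.45539501554636047 [-0.7 -0.6 -4.4]
place True [656.6 -76.7  40.3] [-0.   0.   4.8]
t 30.75
3 hit False open 0.4525516891299601 gf 59.91052329540253
lifted 0.45387818100732297 [-0.2  0.1 -5.2]
place True [ 649.3 -155.4   52.4] [0.4 0.9 7. ]
t 42.1083
```

View pics/t1.png

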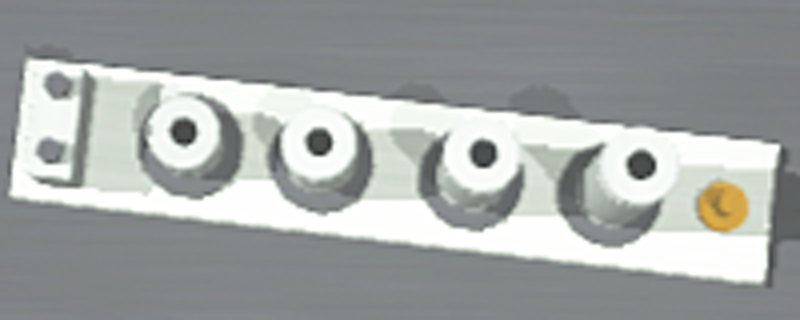

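View pics/s1.png

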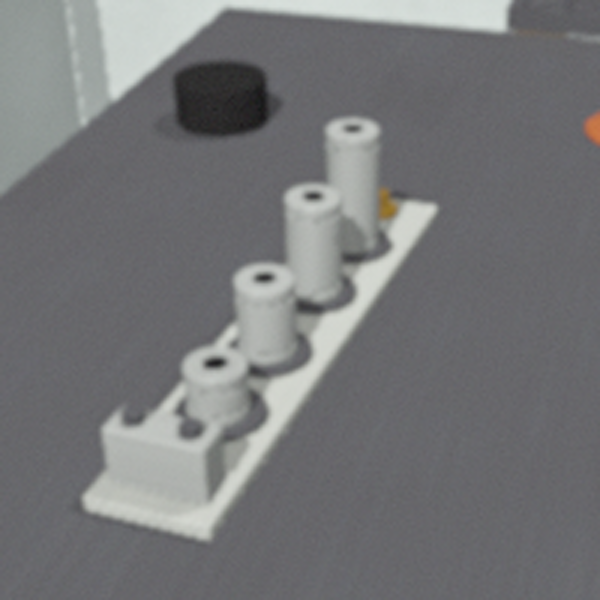

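Both views show all four posts upright on their seats in the right order. Bores in the top crop are at (184,131), (320,142), (484,153) and (640,165). I'll check the centring numerically before handing in.

```bash
python3 - <<'E'
from h import *
m=imaging.camera_model("top");S=np.load("pos.npz")["S"]
e=[]
for (x,y),h,s in zip(((184,131),(320,142),(484,153),(640,165)),(35,55,75,95),S):
    e.append(np.linalg.norm(d:=unproject(m,((x+.5)/4-.5+190,(y+.5)/4-.5+120),h+14)[:2]-s));print(d.round(1))
if max(e)<6.5: print(bot.sign_off())
E
```

```text
[ 0.9 -0.3]
[ 0.4 -0.6]
[ 0.8 -0.6]
[0.3 0.7]
the job is handed in; nothing more can be done
None
```

The job is handed in: all four posts stand upright on their seats in the order 35, 55, 75, 95 mm from the end stop, each measured about 1 mm from its seat centre in the top camera.

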